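# Pack the lidded paints into the caddy

### The arm

A 6-joint arm with a two-finger parallel gripper is mounted at the origin on the work surface. World frame = base frame: x ahead of the robot, y to its left, z up, the work surface at z = 0. Lengths are in m, angles in rad, forces in N, time in s.
With the tool pointing down it reaches from about 0.3 to 0.775 m from the base axis. Payload 14.6 kg.
Tool frame: the origin (TCP) lies at the very end of the fingers, on their centre line; the grasp point (between the pads) lies 19 mm behind it; z points along the fingers, y is the line along which they close (so a half turn about z gives the same grasp; the last joint's range is limited). The gripper opens to 94 mm and grips with 3 to 60 N. Pads are 16 mm wide; open, the fingers measure 119 mm over their backs; the gripper's body (75 mm by 177 mm) begins 78 mm behind the grasp point.
Start: joints at [-1.341, 0.3, 1.521, -0, 1.321, -0.067], TCP at [0.161, -0.526, 0.205] pointing down, gripper open.
Joint ranges: [-3.03, 3.03], [-0.79, 2.21], [0.23, 2.52], [-1.04, 4.18], [0, 3.07], [-2.55, 2.55]. Speed limits (rad/s): [2.22, 2.22, 2.57, 3.14, 3.14, 3.14].

### API

Orientations are given as [roll, pitch, yaw] about the fixed x, y, z axes, in that order (R = Rz(yaw) Ry(pitch) Rx(roll)).
In Python, from station import ctrl, cams gives the robot as it stands. The module is installed in compiled form; this text tells all that it offers.
- The arm moves only by the tool arm_command, never from a script. Its argument "plan" is a list that holds one entry, the list of rows, each a list of 7 numbers: the shift along the tool's x, y, z in fractions of the full range, 1 being 750 mm, then the turn, a rotation vector about the tool's x, y, z in a scale on which 1.0 is 2 rad, then the closure, from -1 (fully open) to 1 (shut). A call has 1 to 12 rows; each row is the pose to reach, as a shift and turn from the pose commanded when the call began, along the tool's axes at that moment; what a row does not reach only later rows make up. A row lasts 1/10 s, in which the tool goes at most 50 mm and 8.59 degrees, less where a joint would pass 70% of its speed; a pose out of reach is approached as far as the arm can. A shift or turn number past 1, either way, is cut back to 1. A call with a gripper value outside its range is refused whole. The fingers move at their own pace and stop on an object; "squeeze" is the grip in N (left out, the last holds). Time passes only in rows, so rows that repeat a pose let the fingers close. It gives the time, the measured TCP pose, the force, the opening and the grip force at its end, in the units of the state.
- ctrl.get_obs(): the state, without advancing time (a new reading comes with each control period).
- cams.camera(name): name is "side" or "top" or "wrist"; returns (picture, depth): 384x512x3 uint8, blue, green, red; 384x512 float32, m along the optical axis (not along the pixel's ray), 0 where there is no reading.
- cams.camera_info(name): a dict with "fx", "fy", "cx", "cy" (pixels), "world_to_cam" (4x4, takes a point from world to camera coordinates). Camera axes: x right, y down, z forward; pixel columns grow to the right and rows downward; lengths in m; the calibration is good to about 2 mm. A picture is of the moment at which its call begins: read the wrist's pose just before it. camera_info takes no time and is no camera call; for the wrist camera it gives the pose at the moment of the call.
- ctrl.hand_in(): hands the job in; it is judged then, once.
The state is a dict: "time_s": time; "qpos": joint angles; "joint_vel": joint speeds; "tau": joint torques, N m; "ee_pos": TCP position; "eef_rot": TCP orientation; "force": force on the tool from outside, world axes, zero at the start; "moment": the same for the moment, N m; "grip_width": finger opening in m; "grip_force": force on a finger pad.
Only numpy, scipy, OpenCV 4.12 (cv2) and the standard library are available. Lean on these libraries where they do the work, as an engineer would, in place of code of your own. Each camera call takes 0.05 s, during which the arm holds its last target. There are 200 camera calls.

### The job

Pack up the studio's paint: put the three lidded white pots and the lidded oblong tin into the wooden caddy, each standing upright and fully down in the well that matches its own shape and size. Leave the open, empty pot and the open, empty tin standing where they are.

Things in the scene. Friction and masses are not known exactly. Their poses are not given: they have to be found in the camera images.
- pot_large: The large white plastic paint pot with its white lid on (flat closed top, thin grey line under the lid and a thin grey ring on it), upright. 66 mm in diameter, 62 mm high with lid, straight sides, about 200 g. Origin at the centre of the underside, z up along its axis; all yaws look alike. Loose, stands on the table (z = 0) at the start.
- pot_medium: The medium white plastic paint pot with its white lid on (flat closed top, thin grey line under the lid and a thin grey ring on it), upright. 48 mm in diameter, 58 mm high with lid, straight sides, about 110 g. Origin at the centre of the underside, z up along its axis; all yaws look alike. Loose, stands on the table (z = 0) at the start.
- pot_small: The small white plastic paint pot with its white lid on (flat closed top, thin grey line under the lid and a thin grey ring on it), upright. 30 mm in diameter, 52 mm high with lid, straight sides, about 45 g. Origin at the centre of the underside, z up along its axis; all yaws look alike. Loose, stands on the table (z = 0) at the start.
- tin: Oblong bare steel tin with its steel lid on (closed flat top with a thin raised oblong bead), 66 mm (its x) by 40 mm (its y), 50 mm high, about 160 g. Origin at the centre of the underside, z up. Loose, stands on the table (z = 0) at any yaw.
- pot_open: Look-alike that stays: a white plastic pot without a lid, open and empty, 48 mm in diameter, 58 mm high, 3 mm wall, 40 g. Origin at the centre of the underside, z up along its axis; all yaws look alike. Loose, stands on the table (z = 0) at the start.
- tin_open: Look-alike that stays: an oblong bare steel tin without a lid, open and empty, 66 mm (its x) by 40 mm (its y), 50 mm high, 3 mm wall, 60 g. Origin at the centre of the underside, z up. Loose, stands on the table.
- well_large: The well of the large pot: fixed pale-wood square insert, 92 x 92 x 20 mm high, one of four in a fixed dark-wood caddy (200 x 200 mm, rim 26 mm above the table). Origin: centre of the insert's underside, 6 mm above the table; z up, x, y along its sides. In its middle a round, 82 mm wide hole, 16 mm deep: its dark felt floor is 4 mm above the origin, 10 mm above the table.
- well_medium: The well of the medium pot: fixed pale-wood square insert, 92 x 92 x 20 mm high, one of four in a fixed dark-wood caddy (200 x 200 mm, rim 26 mm above the table). Origin: centre of the insert's underside, 6 mm above the table; z up, x, y along its sides. In its middle a round, 64 mm wide hole, 16 mm deep: its dark felt floor is 4 mm above the origin, 10 mm above the table.
- well_small: The well of the small pot: fixed pale-wood square insert, 92 x 92 x 20 mm high, one of four in a fixed dark-wood caddy (200 x 200 mm, rim 26 mm above the table). Origin: centre of the insert's underside, 6 mm above the table; z up, x, y along its sides. In its middle a round, 46 mm wide hole, 16 mm deep: its dark felt floor is 4 mm above the origin, 10 mm above the table.
- well_oblong: The well of the oblong tin: fixed pale-wood square insert, 92 x 92 x 20 mm high, one of four in a fixed dark-wood caddy (200 x 200 mm, rim 26 mm above the table). Origin: centre of the insert's underside, 6 mm above the table; z up, x, y along its sides. In its middle an oblong, 82 mm (x) by 56 mm (y) hole, 16 mm deep: its dark felt floor is 4 mm above the origin, 10 mm above the table.
There are look-alikes about, which are no part of the job. What is shaped like the pot_small but orange or purple is not meant. Leave any purple look-alike of the pot_medium alone.

How it is judged:
At the end, for the whole second after the job is handed in: Each lidded pot and the lidded tin stands at rest on the floor of its own well (within 14 mm of its centre, underside under 8 mm above the insert's underside, tilt under 0.12 rad); the open pot and open tin are upright, at rest, within 25 mm of where they stood (horizontal distance between pot_large and well_large below 0.014 m and z of pot_large in the frame of well_large between 0 and 0.008 m and angle between each of pot_large, pot_medium, pot_small, tin, pot_open, tin_open's own z axis and vertical below 0.12 rad and linear speed of each of pot_large, pot_medium, pot_small, tin, pot_open, tin_open below 0.02 m/s and horizontal distance between pot_medium and well_medium below 0.014 m and z of pot_medium in the frame of well_medium between 0 and 0.008 m and horizontal distance between pot_small and well_small below 0.014 m and z of pot_small in the frame of well_small between 0 and 0.008 m and horizontal distance between tin and well_oblong below 0.014 m and z of tin in the frame of well_oblong between 0 and 0.008 m and distance of each of pot_open, tin_open from where it was at the start of the episode below 0.025 m); the robot touches nothing.
It fails at once if the open pot or the open tin is knocked over (angle between any of pot_open, tin_open's own z axis and vertical above 0.6 rad).
It also fails if it takes over 99 s, if anything falls off the work surface, if the arm or the gripper's body presses on something with over 40 N, if the wrist force passes 120 N, or if a joint passes its speed limit or range.

## Working session

There is one attempt and no reset: what is moved stays moved. The work goes in short steps, Python scripts to look and compute and a tool call to move; the robot and the scene stay as the last step left them, time stands still between calls to the robot, and variables do not carry over. Pictures are saved under pics/ and viewed, at most 14 in all, crops included, and the job is handed in when it is done.

Besides the shell and the picture viewer there is one more tool, called after "Call:" as name(argument=value, ...) on one line, values as JSON. arm_command: Moves the arm, as the interface text tells. Its arguments: {"type":"object","properties":{"plan":{"type":"array"},"squeeze":{"type":"number"}},"required":["plan"]}

```bash
mkdir -p pics && cat > h.py <<'E'
import numpy as np, cv2
from station import ctrl, cams
def shot(n,f=None):
    p,d=cams.camera(n)
    if f: cv2.imwrite('pics/'+f,p)
    return p,d,cams.camera_info(n)
def cloud(d,i):
    v,u=np.indices(d.shape)
    c=np.stack([(u-i['cx'])/i['fx']*d,(v-i['cy'])/i['fy']*d,d],-1)
    T=np.linalg.inv(i['world_to_cam'])
    return c@T[:3,:3].T+T[:3,3]
def ray(i,u,v,z):
    T=np.linalg.inv(i['world_to_cam'])
    r=T[:3,:3]@np.array([(u-i['cx'])/i['fx'],(v-i['cy'])/i['fy'],1])
    return T[:3,3]+r*(z-T[2,3])/r[2]
E
python3 - <<'E'
from h import *
print(ctrl.get_obs())
for n in('top','side'):
    p,d,i=shot(n,n+'0.png'); np.savez(n+'0.npz',p=p,d=d,i=i); print(n,np.linalg.inv(i['world_to_cam']).round(3),i['fx'],i['cx'],i['cy'])
E
```

```text
{'time_s': 0.0, 'qpos': array([-1.34057682e+00,  3.00467939e-01,  1.52155926e+00, -3.45014231e-05,
        1.32070078e+00, -6.66162586e-02]), 'joint_vel': array([-0.0010058 , -0.00168754, -0.0011751 ,  0.0007951 , -0.00274135,
        0.00092134]), 'tau': array([-7.77921869e-04, -5.31808770e+01, -3.52731442e+01,  7.08282413e-02,
        2.46154441e-02, -1.17549002e-04]), 'ee_pos': array([ 0.16079441, -0.52570428,  0.20489729]), 'eef_rot': array([-3.14045762e+00, -4.22313941e-05,  2.96844295e-01]), 'force': array([ 0.698298  , -0.18869484,  0.48444316]), 'moment': array([ 0.01908627, -0.02458068,  0.00605619]), 'grip_force': 0.0, 'grip_width': 0.09416343754575145}
top [[-0.018 -0.998  0.06   0.495]
 [-0.999  0.02   0.032 -0.044]
 [-0.033 -0.059 -0.998  0.966]
 [ 0.     0.     0.     1.   ]] 363.6299020035704 248.44842501440726 194.07695949158284
side [[ 0.963 -0.135  0.231  0.362]
 [-0.268 -0.447  0.854 -0.7  ]
 [-0.013 -0.884 -0.466  0.412]
 [ 0.     0.     0.     1.   ]] 352.9057963265221 255.21457222907506 186.94498212673713
```

View pics/top0.png

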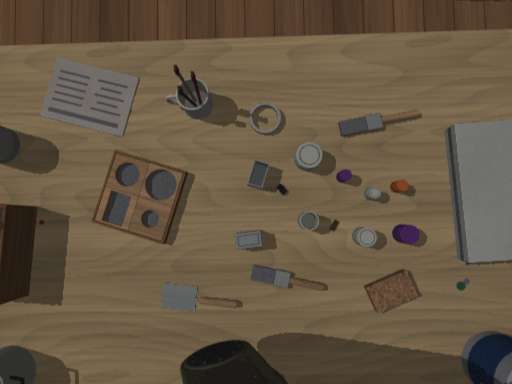

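View pics/side0.png

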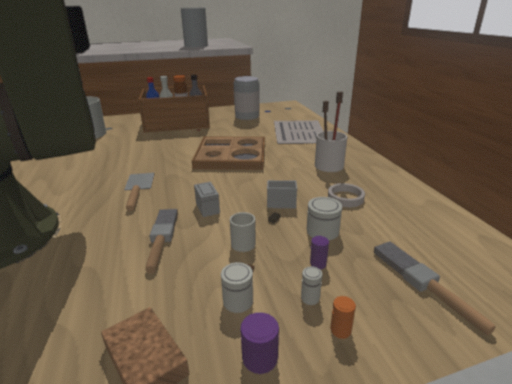

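The top view shows the caddy at about (140,196). The lidded candidates are the large pot (309,155), medium pot (366,237), small pot (373,193) and tin (248,240). The open pot (309,220) and what looks like the open tin (259,175) stay. The side view agrees.

```bash
python3 - <<'E'
from h import *
z=np.load('top0.npz',allow_pickle=True); p,d,i=z['p'],z['d'],z['i'].item()
c=cloud(d,i)
for n,(u,v),h,r in [('large',(309,155),.062,24),('med',(366,237),.058,18),('small',(373,193),.052,13),('tin',(248,240),.05,20),('popen',(309,220),.058,18),('topen',(259,175),.05,22),('purpM',(405,234),.058,18),('purpS',(344,176),.052,13),('or',(400,186),.052,13)]:
    m=np.zeros(d.shape,np.uint8); cv2.circle(m,(u,v),r,1,-1)
    m=(m>0)&(c[...,2]>h-.008)&(c[...,2]<h+.012)
    q=c[m]; xy=(q[:,:2]*1000).astype(np.float32)
    R=cv2.minAreaRect(xy); print(n,m.sum(),'zmed',np.median(q[:,2]).round(4),'zall',np.median(c[v-2:v+3,u-2:u+3,2]).round(3),np.round(R[0],1),np.round(R[1],1),round(R[2],1), 'mean',xy.mean(0).round(1))
crop=p[140:260,90:280]; cv2.imwrite('pics/c1.png',cv2.resize(crop,None,fx=4,fy=4,interpolation=cv2.INTER_CUBIC))
m=np.zeros(d.shape,np.uint8); m[140:250,85:195]=1
k=(m>0)&(abs(c[...,2]-.026)<.007)
xy=(c[k][:,:2]*1000).astype(np.float32); print('caddy',k.sum(),cv2.minAreaRect(xy))
# wells: holes via contour of dark (shadow-insensitive: depth)
top=(k*255).astype(np.uint8); 
cs,hy=cv2.findContours(top,cv2.RETR_CCOMP,cv2.CHAIN_APPROX_NONE)
for cc,hh in zip(cs,hy[0]):
    if hh[3]>=0 and cv2.contourArea(cc)>60:
        M=cv2.moments(cc); u,v=M['m10']/M['m00'],M['m01']/M['m00']; print('hole',u,v,cv2.contourArea(cc),ray(i,u,v,.026).round(4))
E
```

```text
large 547 zmed 0.0628 zall 0.063 [ 643.5 -168.1] [63.6 64.2] 44.4 mean [ 643.5 -167.9]
med 305 zmed 0.059 zall 0.06 [ 437.5 -304.4] [47.2 44.3] 88.7 mean [ 437.2 -303.1]
small 120 zmed 0.0527 zall 0.052 [ 547.2 -328.9] [28.8 27.6] 89.9 mean [ 546.9 -328.5]
tin 419 zmed 0.0508 zall 0.052 [434.3 -12. ] [39.9 65.8] 6.5 mean [434.5 -12. ]
popen 80 zmed 0.0573 zall 0.005 [ 479.3 -164.2] [45.  44.7] 89.3 mean [ 479.1 -164.8]
topen 109 zmed 0.0503 zall 0.003 [600.6 -40.2] [39.9 65.9] 71.6 mean [601.9 -40.1]
purpM 322 zmed 0.0588 zall 0.06 [ 442.6 -407.6] [46.3 46.4] 40.3 mean [ 442.8 -406.7]
purpS 116 zmed 0.0525 zall 0.053 [ 592.8 -258.5] [27.7 28.3] 43.5 mean [ 592.  -258.3]
or 123 zmed 0.0523 zall 0.052 [ 563.3 -397.6] [29.1 28.3] 67.7 mean [ 563.6 -396.9]
caddy 3715 ((550.191162109375, 274.1375732421875), (201.69317626953125, 200.0850372314453), 72.05419158935547)
hole 150.05897945659376 218.82173624917164 251.5 [0.4914 0.2432 0.026 ]
hole 116.72172839506172 208.29827160493824 675.0 [0.5205 0.3312 0.026 ]
hole 160.859649122807 184.86246480398526 769.5 [0.5796 0.2145 0.026 ]
hole 127.61099137931035 174.61745689655172 464.0 [0.6084 0.3026 0.026 ]
```

View pics/c1.png

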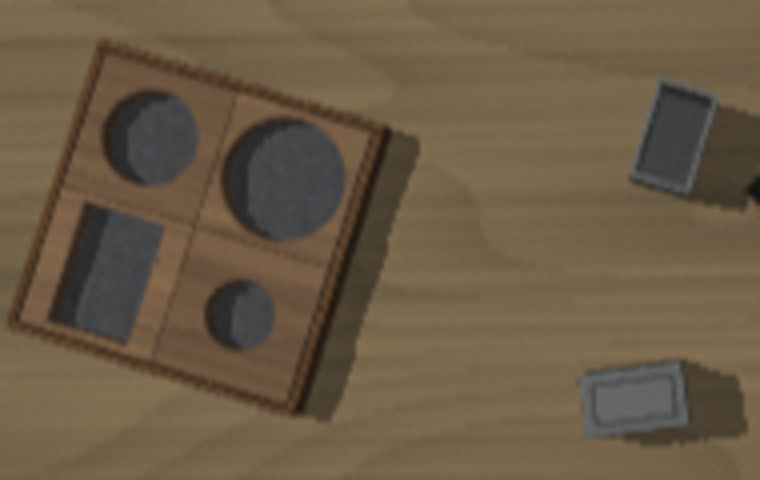

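The crop confirms the tin at (635,398) has a lid bead and the one at (673,135) is open. The wells in world coordinates (mm) are large (580,214), medium (608,303), small (491,243) and oblong (520,331), with the oblong's long axis at -18°. I'll start with the medium pot.

Units first: shifts go in shares of 750 mm and turns go in shares of 2 rad. So 329 mm is 0.4387, -131 mm is -0.1747, -1.274 rad is -0.637.

Call:
arm_command(plan=[[[0.4387,-0.1747,0.08,0,0,-0.637,-1],[0.4387,-0.1747,0.08,0,0,-0.637,-1],[0.4387,-0.1747,0.08,0,0,-0.637,-1],[0.4387,-0.1747,0.08,0,0,-0.637,-1],[0.4387,-0.1747,0.08,0,0,-0.637,-1],[0.4387,-0.1747,0.08,0,0,-0.637,-1],[0.4387,-0.1747,0.08,0,0,-0.637,-1],[0.4387,-0.1747,0.08,0,0,-0.637,-1],[0.4387,-0.1747,0.08,0,0,-0.637,-1],[0.4387,-0.1747,0.08,0,0,-0.637,-1],[0.4387,-0.1747,0.08,0,0,-0.637,-1],[0.4387,-0.1747,0.08,0,0,-0.637,-1]]], squeeze=20)

```text
time_s: 1.3
ee_pos: [0.4369, -0.3047, 0.1454]
eef_rot: [-3.142, -0.0, 1.568]
force: [0.8, -0.6, -1.0]
grip_width: 0.0941
grip_force: 0.0
```

```bash
python3 - <<'E'
from h import *
p,d,i=shot('wrist','w1.png'); c=cloud(d,i)
k=(abs(c[...,2]-.058)<.006); n,l,s,_=cv2.connectedComponentsWithStats(k.astype(np.uint8))
for j in range(1,n):
    if s[j,4]>400: xy=(c[l==j][:,:2]*1000).astype(np.float32); print(s[j],cv2.minAreaRect(xy),np.median(c[l==j][:,2]))
E
```

```text
[ 446    9   66   83 4314] ((637.8431396484375, -169.684814453125), (52.16145324707031, 65.14288330078125), 13.447660446166992) 0.06152136486004861
[280  19  53  59 719] ((481.2231140136719, -164.65524291992188), (47.11007308959961, 47.076690673828125), 89.6705322265625) 0.05675084196419189
[ 236  175   46   46 1654] ((438.3826904296875, -303.9540100097656), (46.23670196533203, 46.781715393066406), 0.29566502571105957) 0.05770226157613301
```

View pics/w1.png

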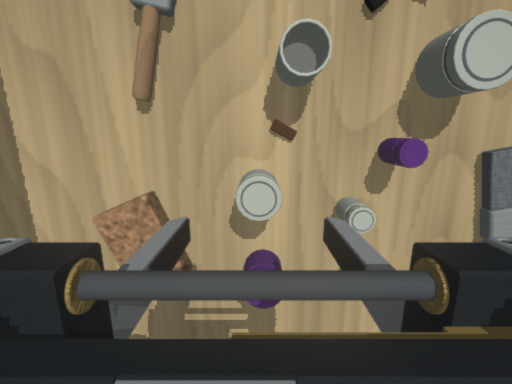

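The wrist view shows the medium pot at (258,197), lidded and centred between the fingers. Its position matches the top view within 1 mm. The cork block is to the left, so I'll narrow the fingers a little and descend.

Scaled: 117 mm is 0.156, 80 mm is 0.1067.

Call:
arm_command(plan=[[[0,0.0013,0,0,0,0,-0.6],[0,0.0013,0,0,0,0,-0.6],[0,0.0013,0.0533,0,0,0,-0.6],[0,0.0013,0.1067,0,0,0,-0.6],[0,0.0013,0.156,0,0,0,-0.6],[0,0.0013,0.156,0,0,0,-0.6],[0,0.0013,0.156,0,0,0,1],[0,0.0013,0.156,0,0,0,1],[0,0.0013,0.156,0,0,0,1],[0,0.0013,0.156,0,0,0,1],[0,0.0013,0.156,0,0,0,1],[0,0.0013,0.156,0,0,0,1]]], squeeze=20)

```text
time_s: 2.55
ee_pos: [0.4388, -0.3049, 0.0298]
eef_rot: [3.14, 0.001, 1.571]
force: [-0.7, 0.9, 7.4]
grip_width: 0.0476
grip_force: 20.0
```

Scaled: 400 mm is 0.5333, -120 mm is -0.16.

Call:
arm_command(plan=[[[0,0,-0.0667,0,0,0,1],[0,0,-0.12,0,0,0,1],[0,0,-0.16,0,0,0,1],[0.0533,0.0147,-0.16,0,0,0,1],[0.1133,0.032,-0.16,0,0,0,1],[0.1733,0.048,-0.16,0,0,0,1],[0.2333,0.0653,-0.16,0,0,0,1],[0.2933,0.0827,-0.16,0,0,0,1],[0.3533,0.0987,-0.16,0,0,0,1],[0.4133,0.116,-0.16,0,0,0,1],[0.4733,0.132,-0.16,0,0,0,1],[0.5333,0.1493,-0.16,0,0,0,1]]])

```text
time_s: 3.75
ee_pos: [0.5502, 0.0975, 0.1489]
eef_rot: [3.141, 0.0, 1.571]
force: [0.1, -0.7, -0.3]
grip_width: 0.0474
grip_force: 20.0
```

Scaled: 207 mm is 0.276, 175 mm is 0.2333.

Call:
arm_command(plan=[[[0.06,0.0173,0,0,0,0,1],[0.12,0.0333,0,0,0,0,1],[0.18,0.0507,0,0,0,0,1],[0.2333,0.0653,0,0,0,0,1],[0.276,0.0773,0,0,0,0,1],[0.276,0.0773,0,0,0,0,1],[0.276,0.0773,0,0,0,0,1],[0.276,0.0773,0,0,0,0,1],[0.276,0.0773,0,0,0,0,1]]])

```text
time_s: 4.65
ee_pos: [0.6083, 0.3015, 0.1489]
eef_rot: [3.141, 0.0, 1.57]
force: [0.1, 0.4, -1.9]
grip_width: 0.0475
grip_force: 20.0
```

```bash
python3 - <<'E'
from h import *
p,d,i=shot('wrist','w2.png'); c=cloud(d,i)
print(ctrl.get_obs()['ee_pos'])
k=(abs(c[...,2]-.026)<.007)
cs,hy=cv2.findContours(k.astype(np.uint8),cv2.RETR_CCOMP,cv2.CHAIN_APPROX_NONE)
for cc,hh in zip(cs,hy[0]):
    if hh[3]>=0 and cv2.contourArea(cc)>400:
        q=np.array([ray(i,u,v,.026)[:2]*1000 for u,v in cc[:,0]]).astype(np.float32); print(cv2.minAreaRect(q),cv2.minEnclosingCircle(q))
E
```

```text
[0.60830106 0.30158335 0.14886452]
((522.9313354492188, 333.65374755859375), (56.57609558105469, 81.99962615966797), 72.09066009521484) ((522.94140625, 333.53314208984375), 48.587188720703125)
```

View pics/w2.png

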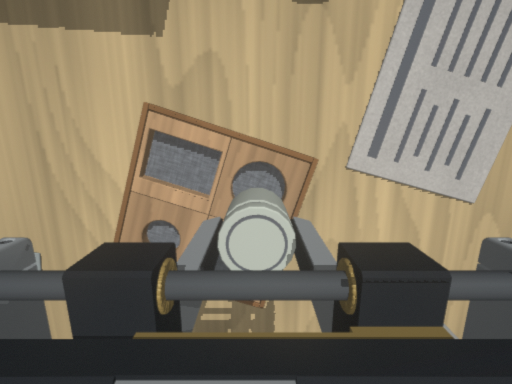

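The wrist view shows the held medium pot at (258,240) over its round well at (258,185), so the two line up. I'll lower it and release.

Scaled: 108 mm is 0.144, 100 mm is 0.1333.

Call:
arm_command(plan=[[[0.0027,0.0013,0.0467,0,0,0,1],[0.0027,0.0013,0.0933,0,0,0,1],[0.0027,0.0013,0.12,0,0,0,1],[0.0027,0.0013,0.1333,0,0,0,1],[0.0027,0.0013,0.144,0,0,0,1],[0.0027,0.0013,0.144,0,0,0,1],[0.0027,0.0013,0.144,0,0,0,1],[0.0027,0.0013,0.144,0,0,0,-0.5],[0.0027,0.0013,0.144,0,0,0,-0.5],[0.0027,0.0013,0.144,0,0,0,-0.5],[0.0027,0.0013,0.144,0,0,0,-0.5],[0.0027,0.0013,0.1333,0,0,0,-0.5]]])

```text
time_s: 5.9
ee_pos: [0.6086, 0.3043, 0.0478]
eef_rot: [-3.14, 0.001, 1.571]
force: [-0.2, -0.8, 0.0]
grip_width: 0.0706
grip_force: 0.0
```

Scaled: -472 mm is -0.6293, -410 mm is -0.5467.

Call:
arm_command(plan=[[[0,0,-0.0667,0,0,0,-0.5],[0,0,-0.12,0,0,0,-1],[-0.06,0.004,-0.14,0,0,0,-1],[-0.12,0.0093,-0.14,0,0,0,-1],[-0.18,0.0133,-0.14,0,0,0,-1],[-0.24,0.0173,-0.14,0,0,0,-1],[-0.3,0.0227,-0.14,0,0,0,-1],[-0.36,0.0267,-0.14,0,0,0,-1],[-0.42,0.032,-0.14,0,0,0,-1],[-0.48,0.036,-0.14,0,0,0,-1],[-0.5467,0.04,-0.14,0,0,0,-1],[-0.6293,0.0467,-0.14,0,0,0,-1]]])

```text
time_s: 7.1
ee_pos: [0.6431, -0.1571, 0.1544]
eef_rot: [3.141, 0.0, 1.571]
force: [1.4, 0.3, -0.7]
grip_width: 0.094
grip_force: 0.0
```

Call:
arm_command(plan=[[[0,0,0,0,0,0,-1],[0,0,0,0,0,0,-1],[0,0,0,0,0,0,-1]]])

```text
time_s: 7.4
ee_pos: [0.6432, -0.1542, 0.1538]
eef_rot: [3.141, -0.0, 1.572]
force: [-0.2, -0.2, 0.0]
grip_width: 0.0939
grip_force: 0.0
```

```bash
cat > a.py <<'E'
from h import *
import sys
print(ctrl.get_obs()['ee_pos'].round(4))
def top(h,n='wrist',f=None):
    p,d,i=shot(n,f); c=cloud(d,i)
    k=(abs(c[...,2]-h)<.006); n,l,s,_=cv2.connectedComponentsWithStats(k.astype(np.uint8))
    for j in range(1,n):
        if s[j,4]>60:
            xy=(c[l==j][:,:2]*1000).astype(np.float32); R=cv2.minAreaRect(xy)
            if 20<min(R[1]) and max(R[1])<75: print(s[j],np.round(R[0],1),np.round(R[1],1),round(R[2],1),np.median(c[l==j][:,2]).round(4))
if len(sys.argv)>1: top(float(sys.argv[1]),*sys.argv[2:])
E
python3 a.py .062; echo; python3 a.py .068 top
```

```text
[ 0.6432 -0.1542  0.1538]
[ 228  179   63   61 2945] [ 645.2 -167.1] [64.8 64.8] 31.4 0.0617
[ 82 184  46  44 381] [ 481.9 -164. ] [47.5 47.2] 52.4 0.0571

[ 0.6433 -0.1539  0.1538]
[112 164  19  19 285] [607.9 304.4] [46.8 46.1] 87.8 0.0683
```

Call:
arm_command(plan=[[[-0.018,0.0013,0,0,0,0,-1],[-0.018,0.0013,0.04,0,0,0,-1],[-0.018,0.0013,0.0867,0,0,0,-1],[-0.018,0.0013,0.1333,0,0,0,-1],[-0.018,0.0013,0.1667,0,0,0,-1],[-0.018,0.0013,0.1667,0,0,0,-1],[-0.018,0.0013,0.1667,0,0,0,1],[-0.018,0.0013,0.1667,0,0,0,1],[-0.018,0.0013,0.1667,0,0,0,1],[-0.018,0.0013,0.1667,0,0,0,1],[-0.018,0.0013,0.1667,0,0,0,1]]], squeeze=25)

```text
time_s: 8.6
ee_pos: [0.6448, -0.1689, 0.0297]
eef_rot: [3.14, 0.001, 1.571]
force: [0.4, -0.4, 6.3]
grip_width: 0.0653
grip_force: 25.0
```

Scaled: 385 mm is 0.5133, -120 mm is -0.16.

Call:
arm_command(plan=[[[0,0,-0.0667,0,0,0,1],[0,0,-0.12,0,0,0,1],[0.0533,-0.0093,-0.16,0,0,0,1],[0.1133,-0.0187,-0.16,0,0,0,1],[0.1733,-0.0293,-0.16,0,0,0,1],[0.2333,-0.0387,-0.16,0,0,0,1],[0.2933,-0.0493,-0.16,0,0,0,1],[0.3533,-0.0587,-0.16,0,0,0,1],[0.4133,-0.0693,-0.16,0,0,0,1],[0.4667,-0.0773,-0.16,0,0,0,1],[0.5133,-0.0853,-0.16,0,0,0,1],[0.5133,-0.0853,-0.16,0,0,0,1]]])

```text
time_s: 9.8
ee_pos: [0.5789, 0.22, 0.1483]
eef_rot: [-3.141, -0.0, 1.575]
force: [0.2, -0.3, -1.6]
grip_width: 0.0655
grip_force: 25.0
```

Call:
arm_command(plan=[[[0,0,0,0,0,0,1],[0,0,0,0,0,0,1],[0,0,0,0,0,0,1]]])

```text
time_s: 10.1
ee_pos: [0.5805, 0.2151, 0.1485]
eef_rot: [-3.142, 0.0, 1.569]
force: [0.0, -0.4, -1.6]
grip_width: 0.0655
grip_force: 25.0
```

Scaled: 108 mm is 0.144, 100 mm is 0.1333.

Call:
arm_command(plan=[[[0.0013,0,0.0467,0,0,0,1],[0.0013,0,0.0933,0,0,0,1],[0.0013,0,0.12,0,0,0,1],[0.0013,0,0.1333,0,0,0,1],[0.0013,0,0.144,0,0,0,1],[0.0013,0,0.144,0,0,0,1],[0.0013,0,0.144,0,0,0,1],[0.0013,0,0.144,0,0,0,-0.8],[0.0013,0,0.144,0,0,0,-0.8],[0.0013,0,0.144,0,0,0,-0.8],[0.0013,0,0.144,0,0,0,-0.8],[0.0013,0,0.1333,0,0,0,-0.8]]])

```text
time_s: 11.3
ee_pos: [0.5797, 0.2172, 0.0479]
eef_rot: [-3.14, 0.0, 1.571]
force: [0.2, -0.1, 0.4]
grip_width: 0.0848
grip_force: 0.0
```

Scaled: -450 mm is -0.6, -105 mm is -0.14.

Call:
arm_command(plan=[[[0,0,-0.0667,0,0,0,-0.8],[0,0,-0.12,0,0,0,-0.8],[-0.06,-0.004,-0.14,0,0,0,-0.8],[-0.12,-0.0067,-0.14,0,0,0,-0.8],[-0.18,-0.0107,-0.14,0,0,0,-0.8],[-0.24,-0.0147,-0.14,0,0,0,-0.8],[-0.3,-0.0173,-0.14,0,0,0,-0.8],[-0.36,-0.0213,-0.14,0,0,0,-0.8],[-0.42,-0.024,-0.14,0,0,0,-0.8],[-0.48,-0.028,-0.14,0,0,0,-0.8],[-0.54,-0.032,-0.14,0,0,0,-0.8],[-0.6,-0.0347,-0.14,0,0,0,-0.8]]])

```text
time_s: 12.5
ee_pos: [0.5538, -0.2346, 0.1543]
eef_rot: [3.141, 0.0, 1.571]
force: [0.9, 0.9, -0.2]
grip_width: 0.0844
grip_force: 0.0
```

Scaled: -96 mm is -0.128, -90 mm is -0.12.

Call:
arm_command(plan=[[[-0.06,-0.004,0,0,0,0,-0.6],[-0.12,-0.008,0,0,0,0,-0.6],[-0.128,-0.008,0,0,0,0,-0.6],[-0.128,-0.008,0,0,0,0,-0.6],[-0.128,-0.008,0,0,0,0,-0.6]]])

```text
time_s: 13.0
ee_pos: [0.5484, -0.3276, 0.1537]
eef_rot: [3.141, -0.0, 1.571]
force: [0.9, 0.4, 0.3]
grip_width: 0.075
grip_force: 0.0
```

```bash
python3 a.py .052 ; echo; python3 a.py .072 top
```

```text
[ 0.5484 -0.3276  0.1537]
[158   0  54  56 863] [ 481.5 -165.4] [47.2 45.3] 14.0 0.0554
[287 116  30  30 684] [ 593.9 -259.1] [28.6 29.1] 50.0 0.0517
[244 184  27  27 583] [ 548.6 -328.9] [28.6 28.1] 89.8 0.0517
[259 243  26  26 521] [ 565.2 -397.8] [28.4 29.4] 0.9 0.0516

[ 0.5485 -0.3273  0.1538]
[112 164  19  19 256] [608.  304.2] [46.  45.7] 1.7 0.0684
[142 171  27  26 549] [579.3 217.8] [65.5 62.7] 88.5 0.0725
```

Scaled: 128 mm is 0.1707, 100 mm is 0.1333.

Call:
arm_command(plan=[[[-0.002,0,0.0467,0,0,0,-0.6],[-0.002,0,0.0933,0,0,0,-0.6],[-0.002,0,0.1333,0,0,0,-0.6],[-0.002,0,0.1707,0,0,0,-0.6],[-0.002,0,0.1707,0,0,0,-0.6],[-0.002,0,0.1707,0,0,0,1],[-0.002,0,0.1707,0,0,0,1],[-0.002,0,0.1707,0,0,0,1],[-0.002,0,0.1707,0,0,0,1],[-0.002,0,0.1707,0,0,0,1],[-0.002,0,0.1707,0,0,0,1],[-0.002,0,0.1707,0,0,0,1]]], squeeze=15)

```text
time_s: 14.3
ee_pos: [0.5482, -0.3302, 0.0256]
eef_rot: [3.141, 0.0, 1.571]
force: [0.1, -0.3, 1.4]
grip_width: 0.03
grip_force: 15.0
```

Scaled: 445 mm is 0.5933, 400 mm is 0.5333.

Call:
arm_command(plan=[[[0,0,-0.0667,0,0,0,1],[0,0,-0.12,0,0,0,1],[0.0533,-0.0053,-0.16,0,0,0,1],[0.1133,-0.0107,-0.16,0,0,0,1],[0.1733,-0.0173,-0.16,0,0,0,1],[0.2333,-0.0227,-0.16,0,0,0,1],[0.2933,-0.028,-0.16,0,0,0,1],[0.3533,-0.0347,-0.16,0,0,0,1],[0.4133,-0.04,-0.16,0,0,0,1],[0.4733,-0.0453,-0.16,0,0,0,1],[0.5333,-0.052,-0.16,0,0,0,1],[0.5933,-0.0573,-0.16,0,0,0,1]]])

```text
time_s: 15.5
ee_pos: [0.5046, 0.1166, 0.1456]
eef_rot: [3.141, -0.0, 1.571]
force: [0.4, 0.3, -0.0]
grip_width: 0.0292
grip_force: 15.0
```

Scaled: 130 mm is 0.1733, 90 mm is 0.12.

Call:
arm_command(plan=[[[0.06,-0.0053,0,0,0,0,1],[0.12,-0.0107,0,0,0,0,1],[0.1733,-0.016,0,0,0,0,1],[0.1733,-0.016,0,0,0,0,1],[0.1733,-0.016,0,0,0,0,1],[0.1733,-0.016,0,0,0,0,1]]])

```text
time_s: 16.1
ee_pos: [0.4933, 0.2439, 0.1454]
eef_rot: [-3.141, 0.0, 1.57]
force: [0.0, 0.3, -1.0]
grip_width: 0.0298
grip_force: 15.0
```

```bash
python3 a.py 0 wrist w3.png
```

```text
[0.4933 0.2439 0.1454]
[230 249  54  22 548] [492.2 146.2] [70.  30.2] 2.2 -0.0007
[  44  301   41   38 1398] [229.6  57.6] [61.2 55. ] 89.2 -0.0007
```

View pics/w3.png

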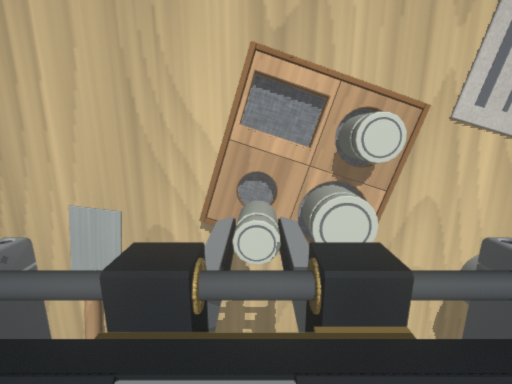

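The small pot (258,240) lines up with its well (256,190). The medium and large pots are seated at (375,137) and (342,222). I'll lower it.

Scaled: 109 mm is 0.1453, 100 mm is 0.1333.

Call:
arm_command(plan=[[[0.0013,-0.0007,0.0467,0,0,0,1],[0.0013,-0.0007,0.0933,0,0,0,1],[0.0013,-0.0007,0.12,0,0,0,1],[0.0013,-0.0007,0.1333,0,0,0,1],[0.0013,-0.0007,0.1453,0,0,0,1],[0.0013,-0.0007,0.1453,0,0,0,1],[0.0013,-0.0007,0.1453,0,0,0,1],[0.0013,-0.0007,0.1453,0,0,0,-0.2],[0.0013,-0.0007,0.1453,0,0,0,-0.2],[0.0013,-0.0007,0.1453,0,0,0,-0.2],[0.0013,-0.0007,0.1453,0,0,0,-0.2],[0.0013,-0.0007,0.1333,0,0,0,-0.2]]])

```text
time_s: 17.35
ee_pos: [0.4921, 0.2456, 0.0449]
eef_rot: [-3.14, 0.001, 1.571]
force: [0.3, 0.6, -1.2]
grip_width: 0.0562
grip_force: 0.0
```

Scaled: -257.5 mm is -0.3433, -105 mm is -0.14, -0.113 rad is -0.0565.

Call:
arm_command(plan=[[[0,0,-0.0667,0,0,0,-0.2],[0,0,-0.12,0,0,0,-0.4],[-0.0533,-0.012,-0.14,0,0,-0.01,-0.6],[-0.1133,-0.0253,-0.14,0,0,-0.02,-0.6],[-0.1733,-0.0387,-0.14,0,0,-0.03,-0.6],[-0.2333,-0.052,-0.14,0,0,-0.04,-0.6],[-0.2933,-0.064,-0.14,0,0,-0.05,-0.6],[-0.3433,-0.076,-0.14,0,0,-0.0565,-0.6],[-0.3433,-0.076,-0.14,0,0,-0.0565,-0.6],[-0.3433,-0.076,-0.14,0,0,-0.0565,-0.6],[-0.3433,-0.076,-0.14,0,0,-0.0565,-0.6]]])

```text
time_s: 18.45
ee_pos: [0.4359, -0.011, 0.1508]
eef_rot: [3.141, -0.0, 1.684]
force: [0.2, 0.5, 0.3]
grip_width: 0.0752
grip_force: 0.0
```

```bash
python3 a.py .05 ; echo; python3 a.py .062 top
```

```text
[ 0.4359 -0.011   0.1508]
[ 238  166   38   60 2222] [435.4 -11.1] [40.  65.1] 6.4 0.0494
[367 210  71  38 427] [601.7 -39.5] [40.  67.1] 71.7 0.0486
[260 304  40  25 253] [ 476.9 -151.3] [47.5 22.1] 18.2 0.0502

[ 0.4359 -0.0109  0.1507]
[117 165  15  18  84] [603.2 293.9] [25.4 43.5] 57.4 0.0668
[494 203  18  23  70] [ 484.6 -634.9] [39.3 45.8] 52.8 0.0671
[139 213  13  12 114] [491.8 245.3] [27.9 27.6] 63.1 0.0623
[399 225  21  20 289] [ 441.9 -407.3] [46.4 46.1] 47.5 0.0591
[496 237  16  19  67] [ 413.1 -628.3] [42.2 33.1] 6.9 0.0671
```

Small pot seated (z 0.062). Now I'll grasp the tin.

Scaled: 125 mm is 0.1667, 100 mm is 0.1333.

Call:
arm_command(plan=[[[0,0,0.0467,0,0,0,-0.6],[0,0,0.0933,0,0,0,-0.6],[0,0,0.1333,0,0,0,-0.6],[0,0,0.1667,0,0,0,-0.6],[0,0,0.1667,0,0,0,-0.6],[0,0,0.1667,0,0,0,1],[0,0,0.1667,0,0,0,1],[0,0,0.1667,0,0,0,1],[0,0,0.1667,0,0,0,1],[0,0,0.1667,0,0,0,1],[0,0,0.1667,0,0,0,1]]], squeeze=25)

```text
time_s: 19.65
ee_pos: [0.436, -0.0117, 0.026]
eef_rot: [3.141, 0.0, 1.684]
force: [-1.2, -0.1, 5.8]
grip_width: 0.0398
grip_force: 25.0
```

Scaled: 333 mm is 0.444, 280 mm is 0.3733, -1.145 rad is -0.5725.

Call:
arm_command(plan=[[[0,0,-0.0667,0,0,0,1],[0,0,-0.12,0,0,0,1],[0.0533,0.02,-0.16,0,0,-0.07,1],[0.1067,0.04,-0.16,0,0,-0.14,1],[0.16,0.06,-0.16,0,0,-0.21,1],[0.2133,0.08,-0.16,0,0,-0.28,1],[0.2667,0.1,-0.16,0,0,-0.35,1],[0.32,0.12,-0.16,0,0,-0.42,1],[0.3733,0.14,-0.16,0,0,-0.49,1],[0.444,0.166,-0.16,0,0,-0.5725,1],[0.444,0.166,-0.16,0,0,-0.5725,1],[0.444,0.166,-0.16,0,0,-0.5725,1]]])

```text
time_s: 20.85
ee_pos: [0.5213, 0.334, 0.1445]
eef_rot: [-3.14, -0.001, 2.83]
force: [0.3, -0.4, -1.5]
grip_width: 0.0399
grip_force: 25.0
```

Call:
arm_command(plan=[[[0,0,0,0,0,0,1],[0,0,0,0,0,0,1],[0,0,0,0,0,0,1]]])

```text
time_s: 21.15
ee_pos: [0.522, 0.3322, 0.1458]
eef_rot: [3.141, 0.0, 2.827]
force: [0.1, -0.3, -1.4]
grip_width: 0.04
grip_force: 25.0
```

```bash
python3 a.py 0 wrist w4.png
```

```text
[0.522  0.3322 0.1458]
[  44  301   44   38 1399] [617.2  22.9] [52.9 61.7] 71.8 -0.0009
[ 428  301   42   38 1314] [778.8 525.6] [55.1 57.2] 71.2 0.0024
```

View pics/w4.png

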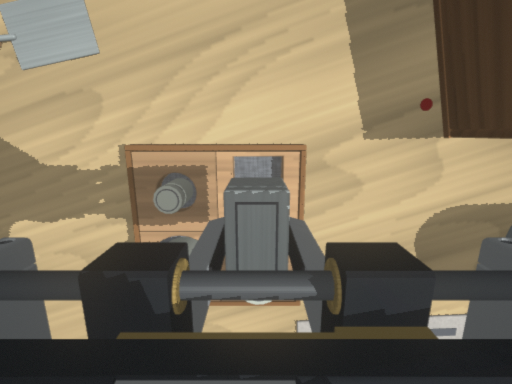

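The tin (258,235) is aligned and centred over the oblong well (columns 233–283). I'll lower it.

Scaled: 109 mm is 0.1453, 100 mm is 0.1333.

Call:
arm_command(plan=[[[0,0,0.0467,0,0,0,1],[0,0,0.0933,0,0,0,1],[0,0,0.12,0,0,0,1],[0,0,0.1333,0,0,0,1],[0,0,0.1453,0,0,0,1],[0,0,0.1453,0,0,0,1],[0,0,0.1453,0,0,0,1],[0,0,0.1453,0,0,0,-0.3],[0,0,0.1453,0,0,0,-0.3],[0,0,0.1453,0,0,0,-0.3],[0,0,0.1453,0,0,0,-0.3],[0,0,0.1333,0,0,0,-0.3]]])

```text
time_s: 22.4
ee_pos: [0.5213, 0.3329, 0.0448]
eef_rot: [-3.14, -0.001, 2.829]
force: [-0.5, -0.3, 0.1]
grip_width: 0.061
grip_force: 0.0
```

Scaled: -160 mm is -0.2133, 130 mm is 0.1733.

Call:
arm_command(plan=[[[0,0,-0.0533,0,0,0,-0.3],[0,0,-0.1067,0,0,0,-0.3],[0,0,-0.16,0,0,0,-0.3],[0,0,-0.2133,0,0,0,-0.3],[0.0667,0,-0.2133,0,0,0,-0.3],[0.1333,0,-0.2133,0,0,0,-0.3],[0.1733,0,-0.2133,0,0,0,-0.3],[0.1733,0,-0.2133,0,0,0,-0.3],[0.1733,0,-0.2133,0,0,0,-0.3]]])

```text
time_s: 23.3
ee_pos: [0.3981, 0.3735, 0.2064]
eef_rot: [3.141, 0.001, 2.83]
force: [-0.6, 0.1, -0.5]
grip_width: 0.0611
grip_force: 0.0
```

```bash
python3 a.py .062 top t2.png; python3 a.py .07 top; python3 a.py .052 top
```

```text
[0.3981 0.3735 0.2064]
[112 164  20  19 137] [608.  304.1] [45.1 45.8] 87.6 0.0666
[465 165  23  17 112] [ 592.  -569.2] [58.4 32.3] 52.8 0.0672
[100 194  23  29 412] [520.7 332.5] [41.1 65.9] 71.9 0.0602
[139 213  13  12 113] [492.3 245.4] [28.6 27.6] 67.0 0.0624
[400 225  20  20 295] [ 442.8 -407.8] [45.6 46.1] 40.9 0.0591
[481 248  20  13  63] [ 389.8 -597.5] [44.6 24.9] 58.5 0.0671
[0.3987 0.3732 0.206 ]
[112 164  19  19 282] [607.9 304.2] [45.9 46.7] 0.7 0.0682
[142 171  27  26 546] [579.3 218. ] [65.6 62.9] 88.6 0.0724
[0.3989 0.3729 0.2057]
[247 160  23  29 100] [600.7 -40.2] [40. 66.] 71.7 0.05
[339 170  13  12 113] [ 592.6 -258.2] [28.  27.9] 48.2 0.0522
[396 180  13  12 123] [ 563.5 -397.5] [28.2 28.6] 58.9 0.0527
```

View pics/t2.png

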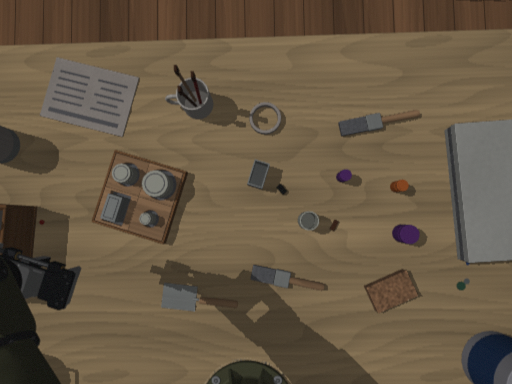

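The top view shows all four items in the caddy: medium pot (124,173), large pot (157,183), tin (113,208) and small pot (149,218). Their tops are at z = 68, 72, 60 and 62 mm, which is fully down. The open pot (309,220) and open tin (259,175) haven't moved, and the arm is clear.

```bash
python3 -c "
from station import ctrl; print(ctrl.hand_in())"
```

```text
the job is handed in; nothing more can be done
None
```

The job is handed in: the three lidded pots and the lidded tin are fully down in their matching wells, and the open pot and open tin still stand where they were; no verdict came back.

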